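# Dispense a mixing ball with a two-stop plunger

## Robot

A 6-joint arm with a two-finger parallel gripper is mounted at the origin on a cart in front of the work surface, level with it; the furniture and walls round the work are solid. World frame = base frame: x ahead of the robot, y to its left, z up, the work surface at z = 0. Lengths are in m, angles in rad, forces in N, time in s.
With the tool pointing down it reaches from about 0.35 to 0.725 m from the base axis. Payload 6 kg.
Tool frame: the origin (TCP) lies midway between the tips of the shut fingers; the grasp point (between the pads) lies 19 mm behind it (hold_point_z is the distance from the TCP to the grasp point, in m); z points along the fingers, y is the direction in which the jaws open and shut (so a half turn about z gives the same grasp; the last joint's range is limited). The gripper opens to 85 mm and grips with 20 to 120 N. Pads are 22 mm wide; open, the fingers measure 114 mm over their backs; the gripper's body (76 mm by 85 mm) begins 54 mm behind the grasp point. The pads swing forward as they close: fully open they stand 13 mm farther back than shut.
Start: joints at [-0.788, 0.04, 0.085, 0, -1.615, -0.334], TCP at [0.26, -0.541, 0.231] pointing down, gripper open.
Joint ranges: [-2.56, 2.56], [-1.29, 2.01], [-1.08, 1.49], [-3.29, 1.98], [-2.81, -0.18], [-2.99, 2.99]. Speed limits (rad/s): [2.57, 2.57, 3.01, 3.14, 3.14, 3.14].

## Interface

Orientations are given as [roll, pitch, yaw] about the fixed x, y, z axes, in that order (R = Rz(yaw) Ry(pitch) Rx(roll)).
In Python, from rig import get_obs, get_image, job_done, hold_point_z gives the robot as it stands.
- The arm moves only by the tool carry_out, never from a script. Its argument "targets" is a list of rows, each a list of 3 entries, a list of its own where there are three numbers: the shift along the tool's x, y, z in cm, then the turn about the tool's z in degrees, then the finger opening in cm, from 0 to 8.54. A call has 1 to 12 rows; each row is the pose to reach, as a shift and turn from the pose commanded when the call began, along the tool's axes at that moment; what a row does not reach only later rows make up. A row lasts 1/12 s, in which the tool goes at most 41.7 mm and 7.16 degrees, less where a joint would pass 70% of its speed; a pose out of reach is approached as far as the arm can. A call with a gripper value outside its range is refused whole. The fingers move at their own pace and stop on an object; "squeeze" is the grip in N (left out, the last holds). Time passes only in rows, so rows that repeat a pose let the fingers close. It gives the time, the measured TCP pose, the force and the opening at its end, in the units of the state.
- get_obs(): the state, without advancing time (a new reading comes with each control period).
- get_image(name): name is "scene" or "top"; returns a dict with "frame" (384x512x3 uint8, red, green, blue), "K" (3x3 intrinsics, pixels), "D" ([k1, k2, p1, p2, k3] as OpenCV has them; the pictures are not rectified), "world_to_cam" (4x4, takes a point from world to camera coordinates). Camera axes: x right, y up, looking along -z (the intrinsics and any distortion apply to the point x, -y, -z); pixel columns grow to the right and rows downward; lengths in m; the calibration is good to about 2 mm. A picture is of the moment at which its call begins. There is no depth.
- job_done(): hands the job in, once; it reports no verdict.
The state is a dict: "t": time; "q": joint angles; "joint_velocities": joint speeds; "joint_torque": joint torques, N m; "tcp_pos": TCP position; "tool_rot": TCP orientation; "contact_force": force on the tool from outside, world axes, zero at the start; "moment": the same for the moment, N m; "opening": finger opening in m.
Only numpy, scipy, OpenCV 4.12 (cv2) and the standard library are available. Lean on these libraries where they do the work, as an engineer would, in place of code of your own. Each camera call takes 0.05 s, during which the arm holds its last target.

## Task

Stand the white sample pot upright in the black ring in front of the ball dispenser's chute. Then, with the fingertips, press the dispenser's blue plunger straight down through its soft first stop until it sits firmly against the stiffer second stop, without ramming it, hold it there a moment so that the steel ball drops into the pot, and let the plunger come all the way up again. Leave the vial, the petri dish and the brown bottle where they are.

Things in the scene. Friction and masses are not known exactly. Their poses are not given: they have to be found in the camera images.
- dispenser: Ball dispenser, fixed to the bench: grey base plate 235 x 100 x 8 mm; at its far end a white tower 62 x 62 mm, 151 mm high, with a blue plunger on top; a steel chute slopes from it down to a black pot ring at the near end. Origin under the plate; own x runs from ring to tower, z up. Ring at own x = -70 mm, tower axis at own x = +55 mm (near face +24 mm), both at own y = 0.
- pot_seat (a point): Centre of the black ring, on the base plate (8 mm above the bench), where the centre of the pot's underside belongs. The ring is 5 mm high, inside 41 mm, outside 51 mm in diameter.
- chute_lip (a point): Lower end of the chute floor, 30 mm from the ring's centre, 76 mm above the bench. The chute is 23 mm wide, its side walls 86 mm above the bench here, rising at 12 degrees to the tower. To clear it, lower the pot vertically, the fingers at its two sides along the dispenser's own y.
- sample_pot: White plastic pot, open at the top, 60 g: 54 mm high, 47 mm across the rim, 34 mm across the foot. Origin at the centre of its underside, own z up. Starts empty and upright on the bench.
- plunger_top (a point): Centre of the flat top of the blue plunger button (42 mm in diameter), 195 mm above the bench at rest; moves down with the plunger. It is firmly against the second stop at 15 to 19 N of push (at least 14 N, held for 0.3 s); more than 22 N damages it. It springs back fully when released.
- plunger (a joint): Plunger travel in m: 0 = fully up, grows downward. First a light spring (2 to 3.5 N), then the first stop after 4 to 18 mm: where depends on a hidden setting, so it must be felt. There the force jumps to 8 to 9 N; 5 mm more, rising to about 11 N, draws down the pin that holds the ball. Then comes the second stop, a stiff rubber buffer of 8 N per mm.
- mixing_ball_center (a point): Centre of the steel mixing ball, 14 mm in diameter, 12 g. It starts inside the tower at the top of the chute, held by a pin, and rolls down the chute into a pot in the ring once the plunger is fully pressed (it needs about half a second).
- blue_vial: Bystander: vial with a blue cap, 20 mm in diameter, 48 mm high; origin at the centre of its underside.
- red_petri: Bystander: round petri dish with red filling, 60 mm in diameter, 15 mm high; origin at the centre of its underside.
- brown_bottle: Bystander: brown bottle with a black cap, 33 mm in diameter, 68 mm high; origin at the centre of its underside.
Not all that is in view belongs to the job. What is shaped like the sample_pot but green or purple is not meant.

How it is judged:
By the outcome, as a careful person would: the job done as asked, in the order asked, and still so for the second after the job is handed in, with the robot touching nothing.
It also fails if it takes over 72 s, if anything falls off the work surface, if the arm or the gripper's body presses on something with over 40 N, if the wrist force passes 120 N, or if a joint passes its speed limit or range.

## Working session

There is one attempt and no reset: what is moved stays moved. The work goes in short steps, Python scripts to look and compute and a tool call to move; the robot and the scene stay as the last step left them, time stands still between calls to the robot, and variables do not carry over. Pictures are saved under pics/ and viewed, and the job is handed in when it is done.

Besides the shell and the picture viewer there is one more tool, called after "Emit:" in YAML: its name, and indented under it one key for each argument. carry_out: Moves the arm, as the interface text tells. Its arguments: {"type":"object","properties":{"targets":{"type":"array"},"squeeze":{"type":"number"}},"required":["targets"]}

```bash
ls; mkdir -p pics; cat > h.py <<'E'
import numpy as np,cv2
from rig import *
def save(n,f):
    cv2.imwrite('pics/%s.png'%n,f[:,:,::-1])
def ray(im,uv):
    p=cv2.undistortPoints(np.array([[uv]],float),im['K'],np.array(im['D'],float)).ravel()
    M=np.array(im['world_to_cam']);R=M[:3,:3];t=M[:3,3]
    d=R.T@np.array([p[0],-p[1],-1.]);c=-R.T@t
    return c,d
def onz(im,uv,z):
    c,d=ray(im,uv);return c+d*(z-c[2])/d[2]
def proj(im,P):
    M=np.array(im['world_to_cam']);p=M[:3,:3]@np.array(P)+M[:3,3]
    q=np.array([p[0],-p[1],-p[2]])
    return cv2.projectPoints(q.reshape(1,3),np.zeros(3),np.zeros(3),im['K'],np.array(im['D'],float))[0].ravel()
E
python3 - <<'E'
from h import *
o=get_obs();print(o, hold_point_z)
for n in('scene','top'):
    im=get_image(n);save(n+'0',im['frame']);print(n,im['K'],im['D'],im['world_to_cam'])
E
```

```text
pics
{'t': 0.0, 'q': array([-7.88309086e-01,  4.08124959e-02,  8.38152666e-02, -4.44683288e-04,
       -1.61553238e+00, -3.33685306e-01]), 'joint_velocities': array([-0.00061049,  0.00046747, -0.00086238,  0.00071196, -0.00036745,
        0.00058247]), 'joint_torque': array([ 1.21886351e-03, -3.68200564e+01,  3.47398567e+01,  6.93206817e+00,
       -5.66578019e-03,  9.89207564e-06]), 'tcp_pos': array([ 0.26024421, -0.54025064,  0.23028467]), 'tool_rot': array([ 3.13980947e+00, -1.47928903e-04, -2.69277108e+00]), 'contact_force': array([0.24572567, 1.01711637, 0.30060134]), 'moment': array([-0.0095394 ,  0.09478895, -0.02086407]), 'opening': 0.08552326491770777} 0.0187
scene [[386.58475952   0.         255.82970842]
 [  0.         386.58475952 189.01074702]
 [  0.           0.           1.        ]] [-0.09436478  0.          0.          0.          0.        ] [[-0.86866739 -0.49514205  0.01585293  0.50365205]
 [ 0.22043234 -0.35766805  0.90745972 -0.23671518]
 [-0.44365138  0.79177516  0.4198399  -0.77931805]
 [ 0.          0.          0.          1.        ]]
top [[432.97159517   0.         260.88860004]
 [  0.         432.97159517 196.352578  ]
 [  0.           0.           1.        ]] [0.00313845 0.         0.         0.         0.        ] [[-0.02366931 -0.99942087 -0.0244476   0.06542319]
 [ 0.9923231  -0.02645642  0.12080947 -0.57642404]
 [-0.1213863  -0.02140044  0.99237462 -1.26723227]
 [ 0.          0.          0.          1.        ]]
```

View pics/scene0.png

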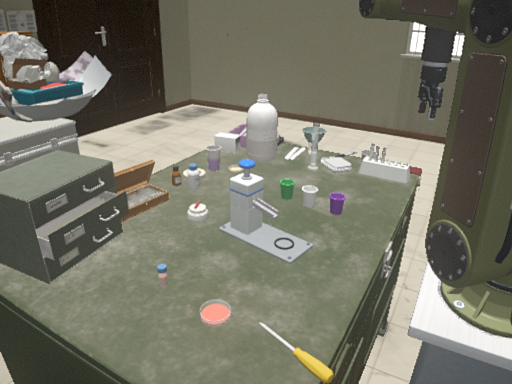

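View pics/top0.png

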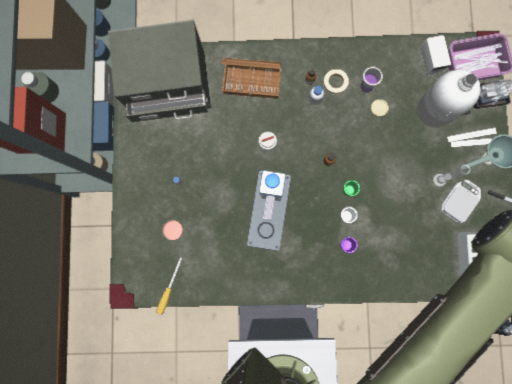

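```bash
python3 - <<'E'
from h import *
T=get_image('top');S=get_image('scene')
for n,uv,z in [('white',(349,215),.054),('green',(352,188),.054),('purple',(348,245),.054),('ring',(266,230),.013),('plunger',(273,181),.195),('brown?',(330,159),.068),('brown2',(310,76),.068),('bluecap',(317,93),.05),('vial',(177,180),.048)]:
    P=onz(T,uv,z);print(n,P.round(3),proj(S,P).round(0))
def crop(im,x,y,w,h,k,n): save(n,cv2.resize(im['frame'][y:y+h,x:x+w],None,fx=k,fy=k,interpolation=cv2.INTER_CUBIC))
crop(T,235,140,140,125,5,'tcrop1');crop(S,210,150,150,115,5,'scrop1')
E
```

```text
white [ 0.514 -0.207  0.054] [310. 189.]
green [ 0.593 -0.22   0.054] [287. 182.]
purple [ 0.426 -0.2    0.054] [337. 197.]
ring [0.477 0.038 0.013] [284. 243.]
plunger [0.599 0.014 0.195] [248. 162.]
brown? [ 0.68  -0.157  0.068] [253. 179.]
brown2 [ 0.937 -0.107  0.068] [177. 168.]
bluecap [ 0.89  -0.128  0.05 ] [193. 173.]
vial [0.633 0.302 0.048] [163. 266.]
```

View pics/tcrop1.png

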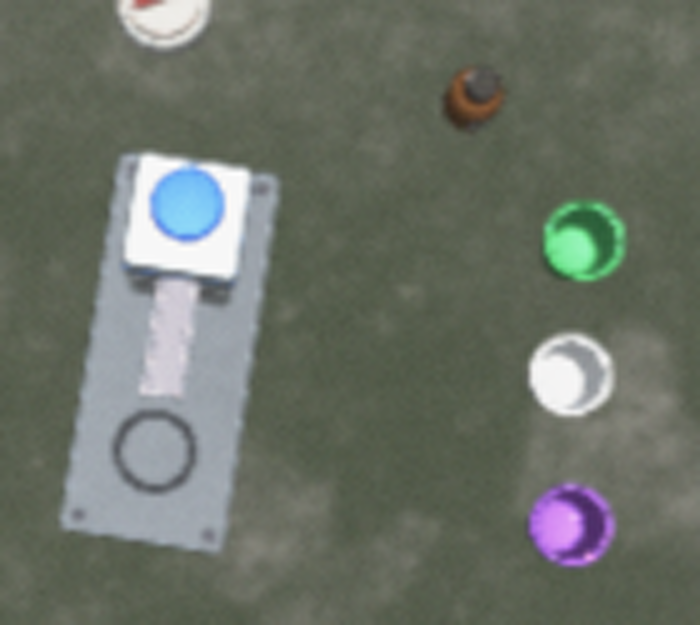

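View pics/scrop1.png

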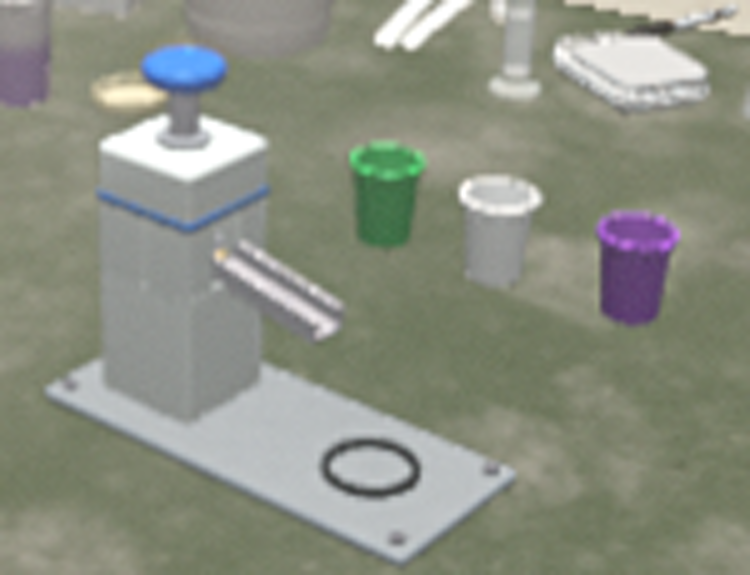

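The pot-shaped things are white at top (349,215) and scene (310,196), green at (352,188), and purple at (348,245). The round white dish with red at (268,140) could also be mistaken for it. Going by the description, the white open pot at (349,215) is the target, and the crop confirms it. Next I'll refine the positions.

```bash
cat > meas.py <<'E'
from h import *
def comp(mask,near):
    n,l,s,c=cv2.connectedComponentsWithStats(mask.astype(np.uint8),connectivity=8)
    i=min([i for i in range(1,n) if s[i,4]>15],key=lambda i:np.hypot(*(c[i]-near)));return (l==i).astype(np.uint8),c[i],s[i]
def hull_ell(m):
    c=max(cv2.findContours(m,cv2.RETR_EXTERNAL,cv2.CHAIN_APPROX_NONE)[0],key=len)
    return cv2.fitEllipse(cv2.convexHull(c)) , cv2.convexHull(c)
def white(f):
    h=cv2.cvtColor(f,cv2.COLOR_RGB2HSV);return (h[...,2]>110)&(h[...,1]<45)
def blue(f):
    h=cv2.cvtColor(f,cv2.COLOR_RGB2HSV);return (h[...,2]>110)&(h[...,1]>110)&(abs(h[...,0].astype(int)-106)<14)
def tri(a,b):
    (c1,d1),(c2,d2)=a,b
    s=np.linalg.lstsq(np.c_[d1,-d2],c2-c1,rcond=None)[0];p,q=c1+d1*s[0],c2+d2*s[1];return (p+q)/2,np.linalg.norm(p-q)
E
python3 - <<'E'
from meas import *
T=get_image('top');S=get_image('scene');f=T['frame']
m,c,s=comp(white(f),(349,215));e,_=hull_ell(m);print('pot',c,s,e);print(onz(T,e[0],.054))
m,c,s=comp(blue(f),(273,181));e,_=hull_ell(m);print('plunger',s,e,onz(T,e[0],.195))
m2,c2,s2=comp(blue(S['frame']),(247,163));e2,_=hull_ell(m2);print(s2,e2,tri(ray(T,e[0]),ray(S,e2[0])))
# ring
g=cv2.cvtColor(f,cv2.COLOR_RGB2GRAY);sub=np.zeros(g.shape,bool);sub[218:242,254:280]=1
print(g[222:240,254:278])
m,c,s=comp((g<95)&sub,(266,230));e,_=hull_ell(m);R=onz(T,e[0],.013);print('ring',s,e,R)
gs=cv2.cvtColor(S['frame'],cv2.COLOR_RGB2GRAY);sub=np.zeros(g.shape,bool);sub[234:254,270:298]=1
m,c,s=comp((gs<95)&sub,(284,243));e,_=hull_ell(m);print('ringS',s,e,onz(S,e[0],.013))
E
```

```text
pot [363.59769167 227.15333883] [ 339  206   60   44 1213] ((364.07843017578125, 228.46563720703125), (42.823585510253906, 68.29253387451172), 104.81234741210938)
[ 0.47308799 -0.24884398  0.054     ]
plunger [265 174  15  14 157] ((272.01611328125, 180.42970275878906), (13.633988380432129, 14.096223831176758), 77.91082000732422) [0.60010137 0.01698555 0.195     ]
[239 160  16   8 109] ((246.40042114257812, 163.0008087158203), (8.791226387023926, 15.581183433532715), 91.0024185180664) (array([0.6004696 , 0.01693701, 0.19226899]), np.float64(0.00014753835674148337))
[[165 166 167 167 165 165 161 152 125 110 107 102 101 103 118 142 151 157
  164 163 165 164 163 163]
 [168 167 164 165 166 156 136 111  98 105 110 112 115 106 103  96 115 139
  160 163 163 165 164 162]
 [170 168 167 167 160 130  94  93 116 145 157 159 159 157 141 113  94 106
  132 157 161 164 162 162]
 [168 167 168 164 144 105  92 122 152 163 164 163 165 164 161 145 119  97
   95 140 161 163 163 162]
 [166 166 169 163 127  96 120 152 166 167 167 166 166 166 162 162 157 121
   89 131 157 165 161 165]
 [164 164 165 145 110  
[... 866 characters left out ...]
52 165 165 166 166]
 [163 169 166 164 162 149 119 103  94 115 140 150 148 148 128 100  91 108
  142 161 164 166 166 165]
 [165 165 165 163 163 163 157 135 105  98  99  92  94 100 101 106 126 150
  162 167 166 167 166 166]
 [166 165 163 163 165 163 166 164 147 137 120 110 110 119 130 151 160 165
  163 167 168 166 164 165]
 [167 162 164 167 166 165 166 165 165 163 162 160 161 159 164 167 167 162
  164 166 169 169 164 166]]Traceback (most recent call last):
  File "<stdin>", line 9, in <module>
  File "meas.py", line 4, in comp
    i=min([i for i in range(1,n) if s[i,4]>15],key=lambda i:np.hypot(*(c[i]-near)));return (l==i).astype(np.uint8),c[i],s[i]
ValueError: min() iterable argument is empty
```

```bash
python3 - <<'E'
from meas import *
T=get_image('top');S=get_image('scene');f=T['frame']
g=cv2.cvtColor(f,cv2.COLOR_RGB2GRAY);gs=cv2.cvtColor(S['frame'],cv2.COLOR_RGB2GRAY)
def white2(f):
    h=cv2.cvtColor(f,cv2.COLOR_RGB2HSV);return (h[...,2]>145)&(h[...,1]<30)
sub=np.zeros(g.shape,bool);sub[202:229,336:362]=1
for th in(150,165,180):
    h=cv2.cvtColor(f,cv2.COLOR_RGB2HSV)
    m,c,s=comp((h[...,2]>th)&(h[...,1]<50)&sub,(349,215));e,_=hull_ell(m);print('pot',s,e,onz(T,e[0],.054))
h=cv2.cvtColor(S['frame'],cv2.COLOR_RGB2HSV);sub=np.zeros(g.shape,bool);sub[180:212,296:324]=1
for th in (190,210):
    m,c,s=comp((h[...,2]>th)&sub,(310,189));e,_=hull_ell(m);print('potS',s,e,onz(S,e[0],.054))
sub=np.zeros(g.shape,bool);sub[218:242,254:280]=1
m,c,s=comp((g<130)&sub,(266,230));e,_=hull_ell(m);R=onz(T,e[0],.013);print('ring',s,e,R)
sub=np.zeros(g.shape,bool);sub[234:254,270:298]=1
m,c,s=comp((gs<110)&sub,(284,243));e,_=hull_ell(m);print('ringS',s,e,onz(S,e[0],.013))
# plate edges: rows of left/right edges in top image below tower
h=cv2.cvtColor(f,cv2.COLOR_RGB2HSV)
pm=(g>118)&(np.arange(384)[:,None]>165)&(np.arange(384)[:,None]<256)&(np.arange(512)[None]>240)&(np.arange(512)[None]<300)
m,c,s=comp(pm,(268,212));ct=max(cv2.findContours(m,cv2.RETR_EXTERNAL,cv2.CHAIN_APPROX_NONE)[0],key=len)
bx=cv2.boxPoints(cv2.minAreaRect(cv2.convexHull(ct)));W=np.array([onz(T,b,.008) for b in bx]);print(bx,W)
print('dims',np.linalg.norm(np.diff(W[:,:2],axis=0),axis=1),'center',W.mean(0))
E
```

```text
pot [341 207  17  16 222] ((348.8546142578125, 214.45057678222656), (16.401622772216797, 17.006778717041016), 103.84185791015625) [ 0.51523891 -0.20655946  0.054     ]
pot [341 207  17  16 182] ((348.8177490234375, 214.60179138183594), (15.705429077148438, 16.694616317749023), 104.63748931884766) [ 0.51479697 -0.20643033  0.054     ]
pot [341 207  16  16 159] ((348.6871337890625, 214.486572265625), (15.755120277404785, 16.10465431213379), 98.08228302001953) [ 0.51514556 -0.20606506  0.054     ]
potS [302 185  16   8  99] ((309.4136657714844, 188.5831298828125), (7.579890251159668, 15.605813026428223), 95.65277862548828) [ 0.51638991 -0.21013913  0.054     ]
potS [302 186  16   7  40] ((309.2611389160156, 188.87843322753906), (6.918162822723389, 15.518499374389648), 96.88664245605469) [ 0.51596688 -0.20793288  0.054     ]
ring [257 222  17  17  94] ((265.4004211425781, 229.75779724121094), (16.478193283081055, 16.956111907958984), 137.39866638183594) [0.4782673  0.04012382 0.013     ]
ringS [275 238  19  11  61] ((283.7398986816406, 243.1955108642578), (11.349295616149902, 18.909608840942383), 92.97599029541016) [0.47763752 0.04022626 0.013     ]
[[246.19191 245.04958]
 [258.68933 168.67644]
 [291.6433  174.0689 ]
 [279.14587 250.44203]] [[ 4.33633943e-01  9.96237954e-02  8.00000000e-03]
 [ 6.67826453e-01  5.62675496e-02  8.00000000e-03]
 [ 6.48048401e-01 -4.51039151e-02  8.00000000e-03]
 [ 4.15044591e-01  1.81233023e-04  8.00000000e-03]]
dims [0.23817199 0.10328284 0.23736369] center [0.54113835 0.02774217 0.008     ]
```

```bash
cat >> h.py <<'E'
from scipy.spatial.transform import Rotation as Ro
def go(P,yaw):
    o=get_obs();R=Ro.from_euler('xyz',o['tool_rot']).as_matrix()
    d=R.T@(np.array(P)-o['tcp_pos'])*100
    t=-np.degrees(np.radians(yaw)-o['tool_rot'][2]);t=(t+180)%360-180
    print('t',o['t'],'tcp',o['tcp_pos'].round(4),'rot',np.degrees(o['tool_rot']).round(2),'F',o['contact_force'].round(2),'op',round(o['opening'],4),'q',o['q'].round(2));print('shift cm',d.round(2),'turn',t.round(2))
E
python3 -c "
from h import *
go([.515,-.2065,.13],169.4)"
```

```text
t 0.4 tcp [ 0.2603 -0.5405  0.2312] rot [ 179.98   -0.   -154.28] F [-0.08  0.64 -0.35] op 0.0855 q [-0.79  0.04  0.08 -0.   -1.62 -0.33]
shift cm [-37.44  19.04  10.12] turn 36.32
```

Emit:
carry_out:
  targets:
    - [[-3,1.5,0.5],3,8.54]
    - [[-6.5,3.3,1.7],6.5,8.54]
    - [[-10,5,2.7],10,8.54]
    - [[-13.5,6.8,3.7],13.5,8.54]
    - [[-17,8.6,4.7],17,8.54]
    - [[-20.5,10.4,5.7],20.5,8.54]
    - [[-24,12.2,6.7],24,8.54]
    - [[-27.5,14,7.7],27.5,8.54]
    - [[-31,15.8,8.5],31,8.54]
    - [[-34.5,17.6,9.4],34,8.54]
    - [[-37.4,19,10.1],36.3,8.54]
    - [[-37.4,19,10.1],36.3,8.54]
  squeeze: 30

```text
t: 1.4
tcp_pos: [0.5166, -0.2028, 0.128]
tool_rot: [3.14, -0.003, 2.959]
contact_force: [-0.3, -0.3, 0.1]
opening: 0.0855
```

```bash
python3 - <<'E'
from h import *
go([.515,-.2065,.017],169.4)
T=get_image('top');S=get_image('scene')
save('a1',np.hstack([cv2.resize(T['frame'][140:280,260:400],None,fx=2.8,fy=2.8),cv2.resize(S['frame'][120:260,240:380],None,fx=2.8,fy=2.8)]))
E
```

```text
t 1.4 tcp [ 0.5166 -0.2028  0.128 ] rot [ 1.7993e+02 -1.4000e-01  1.6955e+02] F [-0.34 -0.29  0.12] op 0.0855 q [-0.01 -0.06 -0.21 -0.   -1.43 -1.74]
shift cm [ 0.06 -0.4  11.1 ] turn 0.15
```

View pics/a1.png

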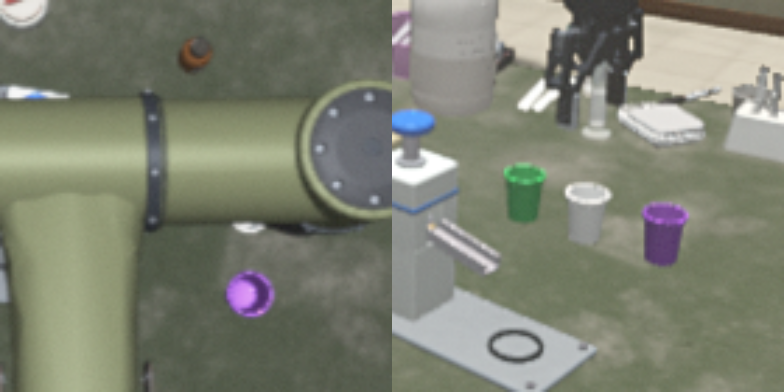

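The gripper hangs above the white pot (crop tips at about (600,100), pot at (587,210)). I'll descend partway, let it settle, then correct.

Emit:
carry_out:
  targets:
    - [[0,-0.2,1],0,8.54]
    - [[0,-0.3,3],0,8.54]
    - [[0,-0.3,5],0,8.54]
    - [[0,-0.3,5],0,8.54]
    - [[0,-0.3,5],0,8.54]

```text
t: 1.92
tcp_pos: [0.513, -0.2111, 0.0795]
tool_rot: [-3.141, -0.002, 2.955]
contact_force: [0.1, -0.2, 0.5]
opening: 0.0851
```

```bash
python3 -c "
from h import *
go([.515,-.2065,.017],169.4)"
```

```text
t 1.9167 tcp [ 0.513  -0.2111  0.0795] rot [-1.7997e+02 -1.2000e-01  1.6933e+02] F [ 0.06 -0.21  0.5 ] op 0.0851 q [-0.03 -0.04 -0.28  0.   -1.34 -1.73]
shift cm [-0.12  0.49  6.25] turn -0.07
```

Emit:
carry_out:
  targets:
    - [[-0.1,0.35,1],0,8.54]
    - [[-0.1,0.35,2.5],0,8.54]
    - [[-0.1,0.35,4],0,8.54]
    - [[-0.1,0.35,5.2],0,8.54]
    - [[-0.1,0.35,6.2],0,8.54]
    - [[-0.1,0.35,6.2],0,8.54]
    - [[-0.1,0.35,6.2],0,8.54]

```text
t: 2.5
tcp_pos: [0.5159, -0.2069, 0.0183]
tool_rot: [-3.141, -0.0, 2.957]
contact_force: [-0.5, -0.2, 0.5]
opening: 0.0856
```

```bash
python3 - <<'E'
from h import *
go([.515,-.2065,.017],169.4)
S=get_image('scene')
save('a2',cv2.resize(S['frame'][120:240,240:380],None,fx=5,fy=5))
E
```

```text
t 2.5 tcp [ 0.5159 -0.2069  0.0183] rot [-1.7998e+02 -2.0000e-02  1.6942e+02] F [-0.52 -0.24  0.46] op 0.0856 q [-0.02  0.   -0.34  0.   -1.22 -1.74]
shift cm [0.1  0.02 0.13] turn 0.02
```

View pics/a2.png

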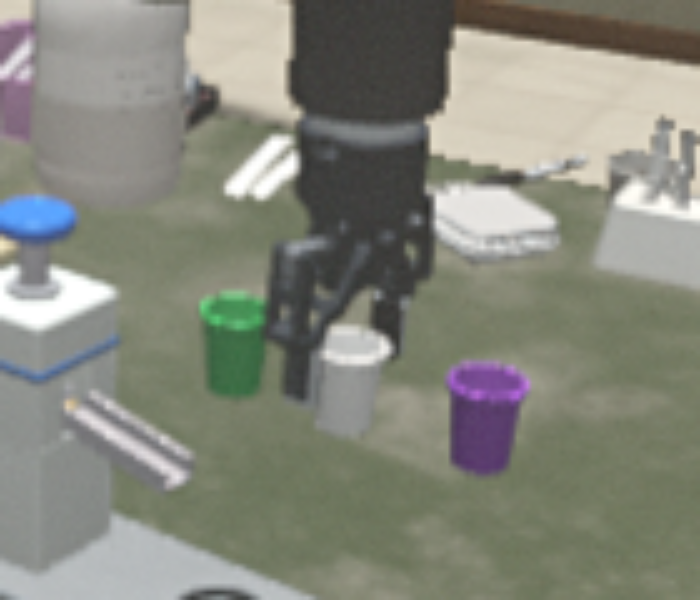

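The fingers straddle the white pot (pot at (350,380) in the crop, fingers at (295,370) and (390,320)). I'll close them.

Emit:
carry_out:
  targets:
    - [[0.05,0,0.1],0,6.5]
    - [[0.05,0,0.1],0,5.5]
    - [[0.05,0,0.1],0,4.5]
    - [[0.05,0,0.1],0,3.5]
    - [[0.05,0,0.1],0,3]
    - [[0.05,0,0.1],0,2.5]
    - [[0.05,0,0.1],0,2.5]
    - [[0.05,0,0.1],0,2.5]
    - [[0.05,0,0.1],0,2.5]
    - [[0.05,0,0.1],0,2.5]
  squeeze: 30

```text
t: 3.38
tcp_pos: [0.5159, -0.2069, 0.018]
tool_rot: [-3.141, 0.001, 2.957]
contact_force: [0.3, 0.7, 5.9]
opening: 0.0447
```

```bash
python3 - <<'E'
from h import *
go([.515,-.2065,.017],169.4)
S=get_image('scene')
save('a3',cv2.resize(S['frame'][120:240,240:380],None,fx=5,fy=5))
E
```

```text
t 3.3833 tcp [ 0.5159 -0.2069  0.018 ] rot [-1.7999e+02  6.0000e-02  1.6942e+02] F [0.35 0.68 5.88] op 0.0447 q [-0.02  0.   -0.35  0.   -1.22 -1.74]
shift cm [0.09 0.02 0.1 ] turn 0.02
```

View pics/a3.png

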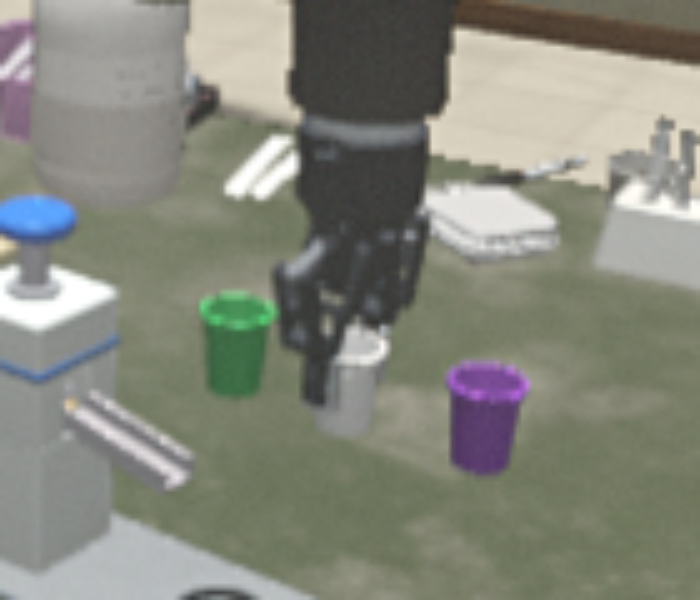

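Emit:
carry_out:
  targets:
    - [[0,0,-0.5],0,2.5]
    - [[0,0,-1.5],0,2.5]
    - [[0,0,-3],0,2.5]
    - [[0,0,-5],0,2.5]
    - [[0,0,-7],0,2.5]
    - [[0,0,-9],0,2.5]
    - [[0,0,-10.5],0,2.5]
    - [[0,0,-11],0,2.5]
    - [[0,0,-11],0,2.5]
    - [[0,0,-11],0,2.5]

```text
t: 4.27
tcp_pos: [0.5151, -0.2064, 0.1265]
tool_rot: [3.141, -0.001, 2.957]
contact_force: [0.6, 0.2, -0.8]
opening: 0.0448
```

```bash
python3 - <<'E'
from h import *
go([.478,.040,.13],169.4)
S=get_image('scene')
save('a4',cv2.resize(S['frame'][80:200,240:380],None,fx=5,fy=5))
E
```

```text
t 4.2667 tcp [ 0.5151 -0.2064  0.1265] rot [ 1.7996e+02 -6.0000e-02  1.6941e+02] F [ 0.58  0.17 -0.82] op 0.0448 q [-0.02 -0.07 -0.21 -0.   -1.43 -1.74]
shift cm [ 8.18 23.54 -0.33] turn 0.01
```

View pics/a4.png

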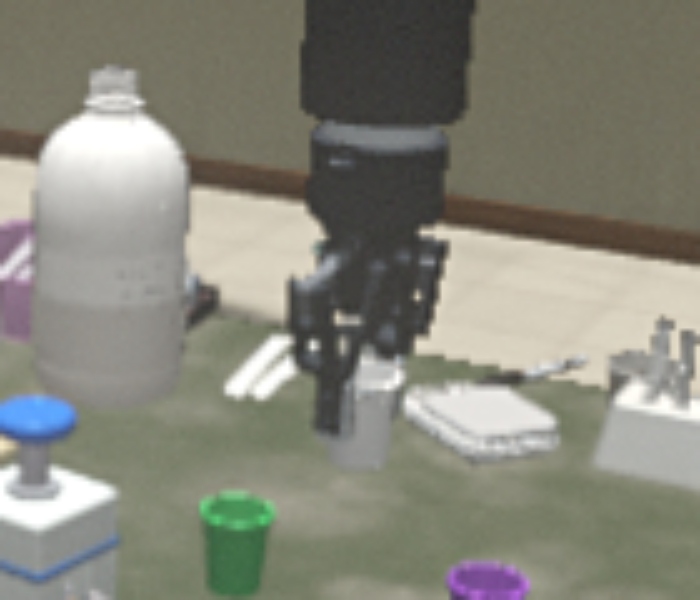

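The pot is held upright (crop (365,420)). Next I'll carry it over the ring, own-x shift first, staying above the chute.

Emit:
carry_out:
  targets:
    - [[1,1.2,0],0,2.5]
    - [[3,3.2,0],0,2.5]
    - [[5,5.5,0],0,2.5]
    - [[6.7,8,0],0,2.5]
    - [[8.2,10.5,0],0,2.5]
    - [[8.2,13,0],0,2.5]
    - [[8.2,15.5,0],0,2.5]
    - [[8.2,18,0],0,2.5]
    - [[8.2,20.3,0],0,2.5]
    - [[8.2,22.3,0],0,2.5]
    - [[8.2,23.5,0],0,2.5]
    - [[8.2,23.5,0],0,2.5]

```text
t: 5.32
tcp_pos: [0.4777, 0.0409, 0.1259]
tool_rot: [-3.141, -0.002, 2.959]
contact_force: [-0.6, -0.2, 0.3]
opening: 0.0447
```

Emit:
carry_out:
  targets:
    - [[0,0,0],0,2.5]
    - [[0,0,0],0,2.5]
    - [[0,0,0],0,2.5]

```text
t: 5.57
tcp_pos: [0.4778, 0.0386, 0.1271]
tool_rot: [-3.141, -0.0, 2.956]
contact_force: [-0.4, -0.6, -0.0]
opening: 0.0444
```

```bash
python3 - <<'E'
from h import *
go([.478,.040,.03],169.4)
S=get_image('scene');T=get_image('top')
save('a5',np.hstack([cv2.resize(S['frame'][130:260,220:320],None,fx=4,fy=4),cv2.resize(T['frame'][160:290,220:320],None,fx=4,fy=4)]))
E
```

```text
t 5.5667 tcp [0.4778 0.0386 0.1271] rot [-1.7998e+02 -2.0000e-02  1.6936e+02] F [-0.36 -0.63 -0.01] op 0.0444 q [ 0.5  -0.28 -0.4  -0.   -1.45 -2.26]
shift cm [0.01 0.15 9.71] turn -0.04
```

View pics/a5.png

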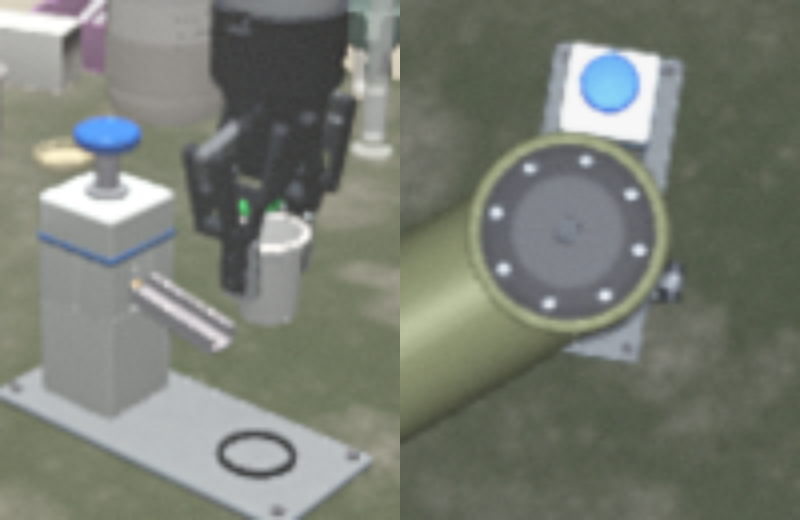

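```bash
python3 - <<'E'
from h import *
S=get_image('scene')
o=get_obs();p=o['tcp_pos'];print(p)
f=S['frame'][175:215,270:310]
save('a6',cv2.resize(f,None,fx=14,fy=14,interpolation=cv2.INTER_CUBIC))
a=np.linspace(0,2*np.pi,60,endpoint=False)
for r,z in((.017,0),(.0235,.054)):
    q=np.array([proj(S,[p[0]+r*np.cos(t),p[1]+r*np.sin(t),p[2]-.018+z]) for t in a]);print('x',q[:,0].min(),q[:,0].max(),'y',q[:,1].min(),q[:,1].max(), 'crop',(q[:,0].min()-270)*14,(q[:,0].max()-270)*14,(q[:,1].min()-175)*14,(q[:,1].max()-175)*14)
E
```

```text
[0.47794976 0.03872912 0.12729581]
x 278.6496725020043 293.0089270880384 y 205.16131159125027 211.84383556688022 crop 121.0954150280603 322.12497923253727 422.25836227750375 515.813697936323
x 276.795542233681 297.1569661244219 y 183.5792725766332 192.07039878618465 crop 95.13759127153367 380.1975257419066 120.10981607286482 238.98558300658516
```

View pics/a6.png

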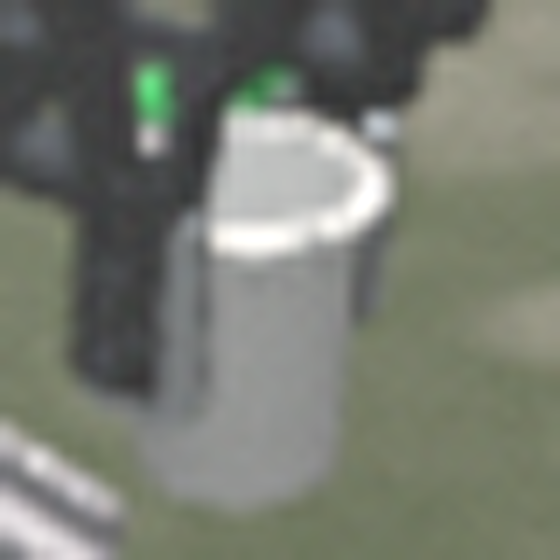

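Emit:
carry_out:
  targets:
    - [[-0.05,0.15,0.5],0,2.5]
    - [[-0.05,0.15,1.5],0,2.5]
    - [[-0.05,0.15,3],0,2.5]
    - [[-0.05,0.15,4.5],0,2.5]
    - [[-0.05,0.15,6],0,2.5]
    - [[-0.05,0.15,7.5],0,2.5]
    - [[-0.05,0.15,8.5],0,2.5]
    - [[-0.05,0.15,9],0,2.5]
    - [[-0.05,0.15,9],0,2.5]
    - [[-0.05,0.15,9],0,2.5]

```text
t: 6.55
tcp_pos: [0.479, 0.0407, 0.0375]
tool_rot: [-3.141, 0.0, 2.957]
contact_force: [0.0, -0.7, -0.3]
opening: 0.0449
```

```bash
python3 - <<'E'
from h import *
go([.478,.040,.026],169.4)
S=get_image('scene')
p=get_obs()['tcp_pos']
save('a7',cv2.resize(S['frame'][200:260,250:320],None,fx=10,fy=10,interpolation=cv2.INTER_CUBIC))
a=np.linspace(0,2*np.pi,60,endpoint=False)
for r,x,y,z in((.017,p[0],p[1],p[2]-.018),(.0235,p[0],p[1],p[2]+.036),(.0255,.478,.04,.013)):
    q=np.array([proj(S,[x+r*np.cos(t),y+r*np.sin(t),z]) for t in a]);q=(q-[250,200]+.5)*10;print(q.min(0).round(),q.max(0).round())
E
```

```text
t 6.55 tcp [0.479  0.0407 0.0375] rot [-1.7999e+02  1.0000e-02  1.6942e+02] F [ 0.04 -0.67 -0.26] op 0.0449 q [ 0.51 -0.23 -0.52  0.   -1.28 -2.26]
shift cm [ 0.08 -0.09  1.15] turn 0.02
[268. 375.] [406. 450.]
[250. 174.] [445. 271.]
[239. 381.] [445. 494.]
```

View pics/a7.png

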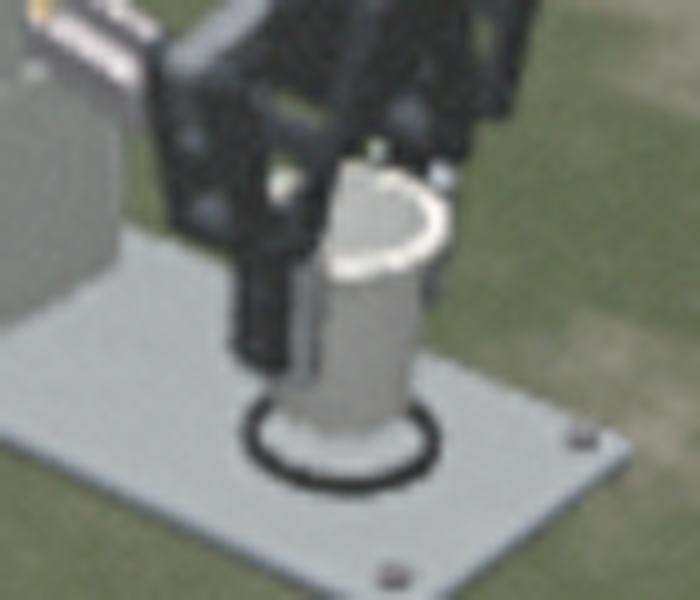

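Foot center is at crop (343,430) and ring center at (342,438), so they're aligned. I'll lower it onto the plate.

Emit:
carry_out:
  targets:
    - [[0.05,-0.05,0.3],0,2.5]
    - [[0.05,-0.05,0.6],0,2.5]
    - [[0.05,-0.05,0.8],0,2.5]
    - [[0.05,-0.05,1.0],0,2.5]
    - [[0.05,-0.05,1.0],0,2.5]
    - [[0.05,-0.05,1.0],0,2.5]

```text
t: 7.1
tcp_pos: [0.4781, 0.0403, 0.0272]
tool_rot: [-3.141, -0.0, 2.957]
contact_force: [0.8, -0.1, -0.8]
opening: 0.0446
```

```bash
python3 - <<'E'
from h import *
go([.478,.040,.026],169.4)
S=get_image('scene')
save('a8',cv2.resize(S['frame'][200:260,250:320],None,fx=10,fy=10,interpolation=cv2.INTER_CUBIC))
E
```

```text
t 7.1 tcp [0.4781 0.0403 0.0272] rot [-1.7999e+02 -1.0000e-02  1.6941e+02] F [ 0.78 -0.1  -0.75] op 0.0446 q [ 0.51 -0.22 -0.53 -0.   -1.26 -2.26]
shift cm [ 0.01 -0.04  0.12] turn 0.01
```

View pics/a8.png

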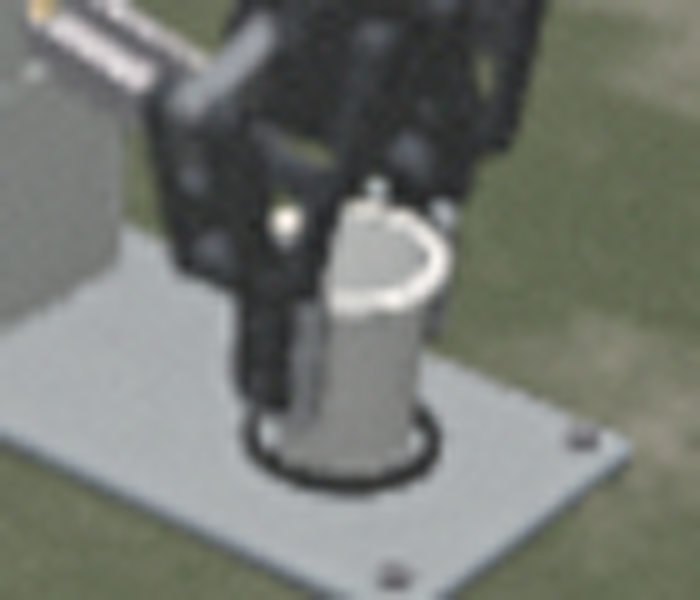

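The pot foot now sits inside the ring at about (350,465). I'll ease down to contact.

Emit:
carry_out:
  targets:
    - [[0,0,0.1],0,2.5]
    - [[0,0,0.15],0,2.5]
    - [[0,0,0.2],0,2.5]
    - [[0,0,0.2],0,2.5]

```text
t: 7.48
tcp_pos: [0.4787, 0.0404, 0.026]
tool_rot: [3.141, 0.001, 2.957]
contact_force: [-0.7, -0.2, 3.4]
opening: 0.0448
```

Emit:
carry_out:
  targets:
    - [[0,0,0],0,4.8]
    - [[0,0,0],0,5.2]
    - [[0,0,0],0,5.8]
    - [[0,0,0],0,6.5]
    - [[0,0,0],0,7.2]
    - [[0,0,0],0,7.8]
    - [[0,0,0],0,7.8]
    - [[0,0,0],0,7.8]
    - [[0,0,0],0,7.8]

```text
t: 8.23
tcp_pos: [0.4782, 0.0404, 0.0253]
tool_rot: [3.142, -0.0, 2.957]
contact_force: [-0.2, -0.5, 0.4]
opening: 0.0779
```

```bash
python3 - <<'E'
from h import *
go([.478,.040,.13],169.4)
S=get_image('scene')
save('a9',cv2.resize(S['frame'][200:260,250:320],None,fx=10,fy=10,interpolation=cv2.INTER_CUBIC))
E
```

```text
t 8.2333 tcp [0.4782 0.0404 0.0253] rot [ 1.8000e+02 -1.0000e-02  1.6941e+02] F [-0.16 -0.5   0.43] op 0.0779 q [ 0.51 -0.22 -0.53 -0.   -1.25 -2.26]
shift cm [ 1.000e-02 -4.000e-02 -1.047e+01] turn 0.01
```

View pics/a9.png

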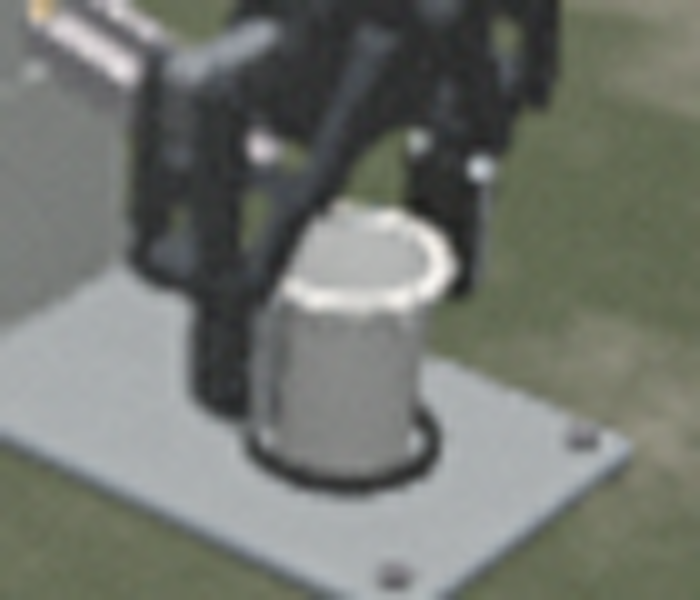

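Emit:
carry_out:
  targets:
    - [[0,0,-0.5],0,7.8]
    - [[0,0,-1.5],0,7.8]
    - [[0,0,-3],0,7.8]
    - [[0,0,-5],0,7.8]
    - [[0,0,-7.5],0,7.8]
    - [[0,0,-10],0,7.8]
    - [[0,0,-13],0,7.8]
    - [[0,0,-16],0,7.8]
    - [[0,0,-19],0,5]
    - [[0,0,-21],0,2]
    - [[0,0,-21.5],0,0]
    - [[0,0,-21.5],0,0]

```text
t: 9.28
tcp_pos: [0.4788, 0.0405, 0.2431]
tool_rot: [3.139, 0.004, 2.957]
contact_force: [0.8, 1.2, 0.2]
opening: 0.0299
```

```bash
python3 - <<'E'
from h import *
go([.600,.017,.215],169.4)
S=get_image('scene')
save('b1',cv2.resize(S['frame'][130:260,200:340],None,fx=4.5,fy=4.5,interpolation=cv2.INTER_CUBIC))
E
```

```text
t 9.2833 tcp [0.4788 0.0405 0.2431] rot [179.86   0.21 169.41] F [0.76 1.22 0.18] op 0.0299 q [ 0.51 -0.28 -0.19  0.   -1.66 -2.26]
shift cm [-12.33  -0.09   2.86] turn 0.01
```

View pics/b1.png

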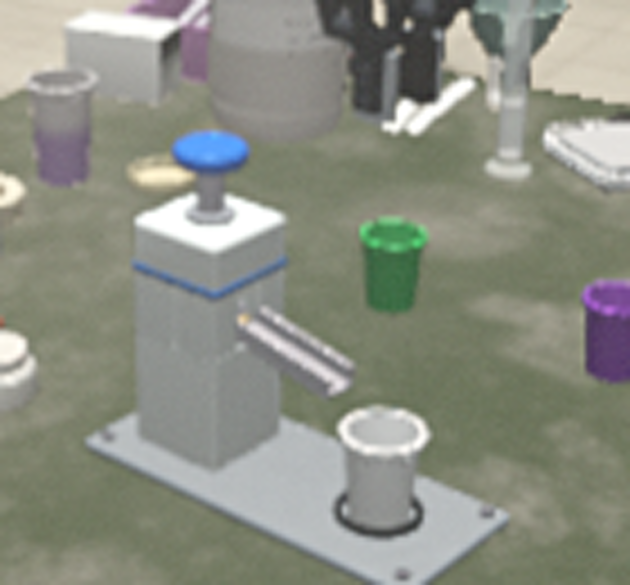

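The pot stands upright in the ring at crop (380,470), with the chute lip above its edge at (345,380). Next I'll move over the plunger with the fingers shut.

Emit:
carry_out:
  targets:
    - [[-1,0,0],0,0]
    - [[-3,0,0],0,0]
    - [[-5,0,0],0,0]
    - [[-7.5,0,0],0,0]
    - [[-9.5,0,0],0,0]
    - [[-11.3,0,0],0,0]
    - [[-12.3,0,0.3],0,0]
    - [[-12.3,0,0.8],0,0]
    - [[-12.3,0,1.3],0,0]
    - [[-12.3,0,1.7],0,0]
    - [[-12.3,0,1.7],0,0]
    - [[-12.3,0,1.7],0,0]

```text
t: 10.33
tcp_pos: [0.5985, 0.0179, 0.2232]
tool_rot: [-3.142, -0.0, 2.957]
contact_force: [-0.1, 0.0, -0.4]
opening: 0.0002
```

```bash
python3 - <<'E'
from h import *
go([.600,.017,.205],169.4)
S=get_image('scene')
save('b2',cv2.resize(S['frame'][130:260,200:340],None,fx=4.5,fy=4.5,interpolation=cv2.INTER_CUBIC))
E
```

```text
t 10.3333 tcp [0.5985 0.0179 0.2232] rot [-1.8000e+02 -1.0000e-02  1.6944e+02] F [-0.07  0.03 -0.37] op 0.0002 q [ 0.36  0.04  0.07 -0.   -1.6  -2.12]
shift cm [-0.17 -0.06  1.82] turn 0.04
```

View pics/b2.png

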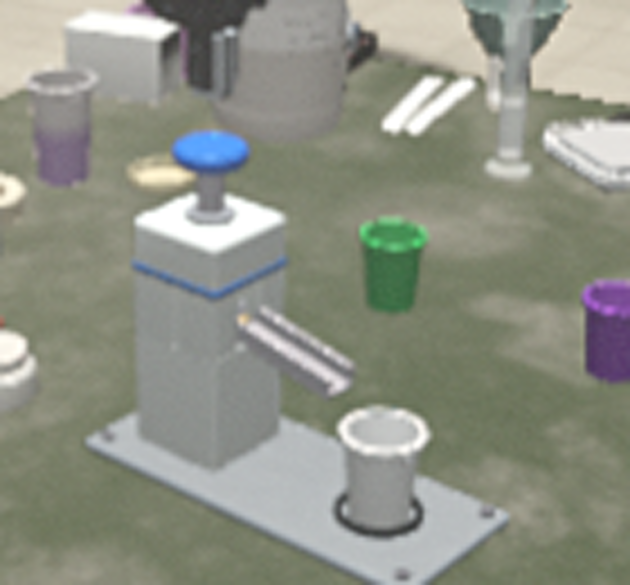

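Emit:
carry_out:
  targets:
    - [[-0.15,-0.05,0.4],0,0]
    - [[-0.15,-0.05,0.9],0,0]
    - [[-0.15,-0.05,1.4],0,0]
    - [[-0.15,-0.05,1.8],0,0]
    - [[-0.15,-0.05,2.1],0,0]
    - [[-0.15,-0.05,2.1],0,0]
    - [[-0.15,-0.05,2.1],0,0]

```text
t: 10.97
tcp_pos: [0.6004, 0.0169, 0.2021]
tool_rot: [-3.141, -0.0, 2.957]
contact_force: [0.1, -0.1, 0.4]
opening: 0.0003
```

```bash
python3 - <<'E'
from h import *
go([.600,.017,.195],169.4)
S=get_image('scene')
save('b3',cv2.resize(S['frame'][120:220,200:300],None,fx=6,fy=6,interpolation=cv2.INTER_CUBIC))
E
```

```text
t 10.9667 tcp [0.6004 0.0169 0.2021] rot [-1.7999e+02 -2.0000e-02  1.6942e+02] F [ 0.12 -0.06  0.42] op 0.0003 q [ 0.36  0.04  0.03 -0.   -1.56 -2.12]
shift cm [ 0.04 -0.    0.71] turn 0.02
```

View pics/b3.png

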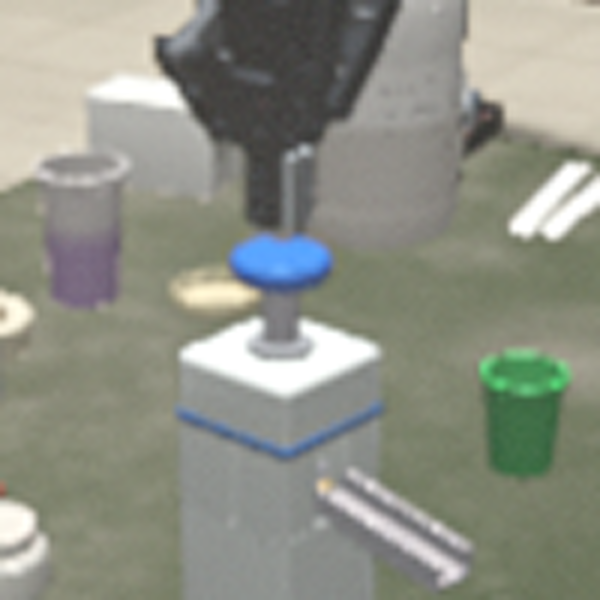

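The fingertips are centered above the button (tips at (280,225), button top at (280,252)). I'll descend in small steps, watching Fz.

Emit:
carry_out:
  targets:
    - [[0,0,0.2],0,0]
    - [[0,0,0.4],0,0]
    - [[0,0,0.6],0,0]
    - [[0,0,0.8],0,0]
    - [[0,0,0.9],0,0]
    - [[0,0,1.0],0,0]
    - [[0,0,1.0],0,0]
    - [[0,0,1.0],0,0]

```text
t: 11.68
tcp_pos: [0.6005, 0.017, 0.1925]
tool_rot: [3.141, 0.0, 2.957]
contact_force: [-0.9, -0.2, 1.8]
opening: 0.0001
```

Emit:
carry_out:
  targets:
    - [[0,0,0.05],0,0]
    - [[0,0,0.1],0,0]
    - [[0,0,0.15],0,0]
    - [[0,0,0.2],0,0]
    - [[0,0,0.2],0,0]

```text
t: 12.1
tcp_pos: [0.6005, 0.017, 0.1902]
tool_rot: [3.142, -0.0, 2.957]
contact_force: [0.1, 0.0, 1.3]
opening: -0.0001
```

Emit:
carry_out:
  targets:
    - [[0,0,0.05],0,0]
    - [[0,0,0.1],0,0]
    - [[0,0,0.15],0,0]
    - [[0,0,0.2],0,0]
    - [[0,0,0.2],0,0]

```text
t: 12.52
tcp_pos: [0.6005, 0.017, 0.1882]
tool_rot: [3.142, -0.0, 2.957]
contact_force: [0.1, 0.6, 1.2]
opening: 0.0002
```

Emit:
carry_out:
  targets:
    - [[0,0,0.05],0,0]
    - [[0,0,0.1],0,0]
    - [[0,0,0.15],0,0]
    - [[0,0,0.2],0,0]
    - [[0,0,0.2],0,0]

```text
t: 12.93
tcp_pos: [0.6005, 0.017, 0.1862]
tool_rot: [3.142, -0.0, 2.957]
contact_force: [-0.4, -0.0, 0.9]
opening: -0.0001
```

```bash
python3 - <<'E'
from h import *
S=get_image('scene')
save('b4',cv2.resize(S['frame'][120:220,200:300],None,fx=6,fy=6,interpolation=cv2.INTER_CUBIC))
for i in range(6):
    get_image('scene');print(get_obs()['contact_force'].round(2))
E
```

```text
[-0.17  0.79  1.24]
[-0.88 -0.13  1.57]
[ 0.14 -0.    1.19]
[ 0.28 -0.01  2.29]
[-0.18  0.91  2.63]
[-0.29 -0.14  1.42]
```

View pics/b4.png

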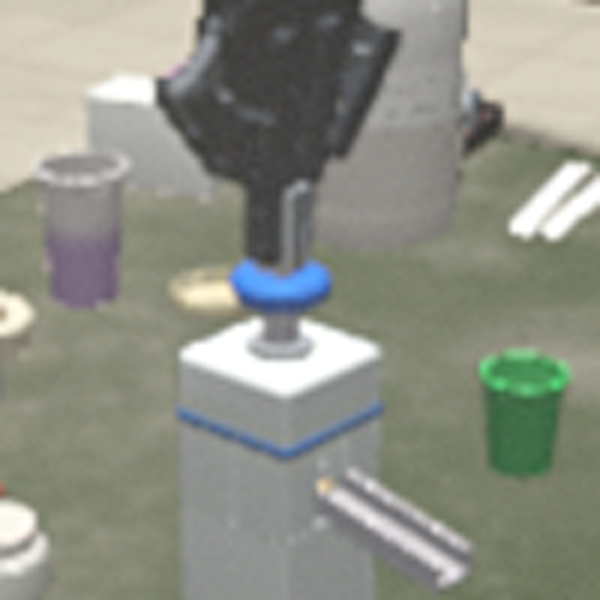

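The plunger is pressed about 9 mm (button top moved from (280,252) to (282,280)) with only a light spring force, so I'll continue.

Emit:
carry_out:
  targets:
    - [[0,0,0.05],0,0]
    - [[0,0,0.1],0,0]
    - [[0,0,0.15],0,0]
    - [[0,0,0.2],0,0]
    - [[0,0,0.2],0,0]

```text
t: 13.7
tcp_pos: [0.6005, 0.017, 0.1842]
tool_rot: [3.142, -0.0, 2.957]
contact_force: [0.0, -0.5, 2.5]
opening: 0.0
```

Emit:
carry_out:
  targets:
    - [[0,0,0.05],0,0]
    - [[0,0,0.1],0,0]
    - [[0,0,0.15],0,0]
    - [[0,0,0.2],0,0]
    - [[0,0,0.2],0,0]

```text
t: 14.12
tcp_pos: [0.6005, 0.017, 0.1822]
tool_rot: [3.142, -0.0, 2.957]
contact_force: [-0.0, -0.2, 1.6]
opening: 0.0
```

Emit:
carry_out:
  targets:
    - [[0,0,0.05],0,0]
    - [[0,0,0.1],0,0]
    - [[0,0,0.15],0,0]
    - [[0,0,0.2],0,0]
    - [[0,0,0.2],0,0]

```text
t: 14.53
tcp_pos: [0.6005, 0.017, 0.1804]
tool_rot: [3.142, 0.0, 2.957]
contact_force: [-0.4, 0.9, 2.5]
opening: 0.0002
```

Emit:
carry_out:
  targets:
    - [[0,0,0.05],0,0]
    - [[0,0,0.1],0,0]
    - [[0,0,0.15],0,0]
    - [[0,0,0.15],0,0]

```text
t: 14.87
tcp_pos: [0.6006, 0.017, 0.1798]
tool_rot: [3.141, 0.001, 2.957]
contact_force: [-2.4, 1.1, 6.1]
opening: 0.0
```

Emit:
carry_out:
  targets:
    - [[0,0,0.05],0,0]
    - [[0,0,0.1],0,0]
    - [[0,0,0.15],0,0]
    - [[0,0,0.15],0,0]

```text
t: 15.2
tcp_pos: [0.6006, 0.0169, 0.1787]
tool_rot: [3.141, 0.001, 2.957]
contact_force: [-2.3, 1.5, 9.0]
opening: 0.0
```

First stop felt at z≈0.180. I'll press the next 5 mm in 1 mm steps, averaging the force.

Emit:
carry_out:
  targets:
    - [[0,0,0.05],0,0]
    - [[0,0,0.1],0,0]
    - [[0,0,0.15],0,0]
    - [[0,0,0.15],0,0]

```text
t: 15.53
tcp_pos: [0.6006, 0.017, 0.1774]
tool_rot: [3.141, 0.001, 2.957]
contact_force: [-4.8, 0.6, 8.4]
opening: -0.0002
```

Emit:
carry_out:
  targets:
    - [[0,0,0.05],0,0]
    - [[0,0,0.1],0,0]
    - [[0,0,0.1],0,0]

```text
t: 15.78
tcp_pos: [0.6006, 0.0169, 0.1766]
tool_rot: [3.141, 0.002, 2.957]
contact_force: [-3.9, 1.3, 9.7]
opening: -0.0002
```

Emit:
carry_out:
  targets:
    - [[0,0,0.05],0,0]
    - [[0,0,0.1],0,0]
    - [[0,0,0.1],0,0]

```text
t: 16.03
tcp_pos: [0.6006, 0.0169, 0.1757]
tool_rot: [3.141, 0.002, 2.957]
contact_force: [-3.0, 1.2, 10.8]
opening: -0.0002
```

Emit:
carry_out:
  targets:
    - [[0,0,0.05],0,0]
    - [[0,0,0.08],0,0]
    - [[0,0,0.08],0,0]

```text
t: 16.28
tcp_pos: [0.6006, 0.0169, 0.1751]
tool_rot: [3.141, 0.002, 2.957]
contact_force: [-4.5, 2.0, 9.8]
opening: -0.0002
```

```bash
cat > fz.py <<'E'
from h import *
F=[]
for i in range(6):
    get_image('scene');o=get_obs();F.append(np.r_[o['contact_force'],o['tcp_pos'][2]])
F=np.array(F);print(F.mean(0).round(4),F[:,2].round(1),o['t'])
E
python3 fz.py
```

```text
[-4.3913  1.7485 10.8978  0.1751] [11.3 11.1 11.  10.7 10.6 10.5] 16.5833
```

Emit:
carry_out:
  targets:
    - [[0,0,0.03],0,0]
    - [[0,0,0.06],0,0]
    - [[0,0,0.08],0,0]
    - [[0,0,0.08],0,0]

```text
t: 16.92
tcp_pos: [0.6006, 0.0169, 0.1744]
tool_rot: [3.141, 0.002, 2.957]
contact_force: [-4.5, 1.1, 10.2]
opening: -0.0001
```

```bash
python3 fz.py
```

```text
[-4.6126  1.6731 10.6845  0.1744] [10.9 11.1 11.1 10.4 10.5 10.1] 17.2167
```

Emit:
carry_out:
  targets:
    - [[0,0,0.03],0,0]
    - [[0,0,0.06],0,0]
    - [[0,0,0.08],0,0]
    - [[0,0,0.08],0,0]

```text
t: 17.55
tcp_pos: [0.6006, 0.0169, 0.1741]
tool_rot: [3.141, 0.002, 2.957]
contact_force: [-5.6, 2.5, 11.9]
opening: -0.0002
```

```bash
python3 fz.py
```

```text
[-5.4034  1.783  12.4004  0.1741] [12.4 12.5 12.5 12.3 12.  12.5] 17.85
```

On the buffer now. I'll raise it to about 16 N.

Emit:
carry_out:
  targets:
    - [[0,0,0.03],0,0]
    - [[0,0,0.06],0,0]
    - [[0,0,0.09],0,0]
    - [[0,0,0.11],0,0]
    - [[0,0,0.11],0,0]

```text
t: 18.27
tcp_pos: [0.6006, 0.0169, 0.1737]
tool_rot: [3.141, 0.003, 2.957]
contact_force: [-7.3, 2.3, 13.9]
opening: 0.0
```

```bash
python3 fz.py
```

```text
[-6.9412  2.1414 15.0767  0.1737] [14.9 15.6 14.9 15.1 15.5 14.4] 18.5667
```

Emit:
carry_out:
  targets:
    - [[0,0,0.03],0,0]
    - [[0,0,0.07],0,0]
    - [[0,0,0.07],0,0]
    - [[0,0,0.07],0,0]

```text
t: 18.9
tcp_pos: [0.6006, 0.0169, 0.1734]
tool_rot: [3.141, 0.003, 2.957]
contact_force: [-8.2, 2.2, 16.2]
opening: -0.0
```

```bash
python3 fz.py; python3 - <<'E'
from h import *
for i in range(6): S=get_image('scene')
print(get_obs()['contact_force'])
save('b5',cv2.resize(S['frame'][130:260,200:320],None,fx=4.6,fy=4.6,interpolation=cv2.INTER_CUBIC))
E
```

```text
[-7.9236  2.574  16.6637  0.1734] [16.7 16.4 16.5 17.  16.5 16.8] 19.2
[-8.19592818  1.75148503 15.6111237 ]
```

View pics/b5.png

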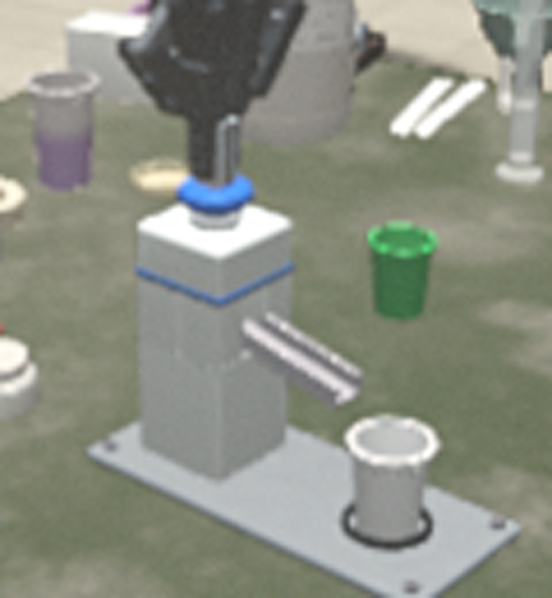

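Held at 16.7 N for over 0.6 s, and the ball at the chute top is gone. I'll rise gently.

Emit:
carry_out:
  targets:
    - [[0,0,-0.2],0,0]
    - [[0,0,-0.5],0,0]
    - [[0,0,-0.9],0,0]
    - [[0,0,-1.3],0,0]
    - [[0,0,-1.8],0,0]
    - [[0,0,-2.3],0,0]
    - [[0,0,-3],0,0]
    - [[0,0,-4],0,0]
    - [[0,0,-5.5],0,0]
    - [[0,0,-7],0,0]
    - [[0,0,-8],0,0]
    - [[0,0,-8],0,0]

```text
t: 20.5
tcp_pos: [0.6012, 0.0169, 0.2525]
tool_rot: [3.14, 0.004, 2.957]
contact_force: [0.2, -0.2, 0.7]
opening: -0.0
```

Emit:
carry_out:
  targets:
    - [[2,-4,-0.5],0,0]
    - [[4,-8,-1],0,0]
    - [[4,-11,-1],0,0]
    - [[4,-14,-1],0,0]
    - [[4,-17,-1],0,0]
    - [[4,-20,-1],0,0]
    - [[4,-22,-1],0,0]
    - [[4,-23,-1],0,0]
    - [[4,-23,-1],0,0]

```text
t: 21.25
tcp_pos: [0.5183, -0.2033, 0.2587]
tool_rot: [3.142, -0.001, 2.954]
contact_force: [0.1, 1.2, 0.7]
opening: 0.0
```

```bash
python3 - <<'E'
from meas import *
go([.6,.017,.25],169.4)
S=get_image('scene');T=get_image('top')
m,c,s=comp(blue(T['frame']),(273,181));e,_=hull_ell(m)
m2,c2,s2=comp(blue(S['frame']),(247,163));e2,_=hull_ell(m2);print(e,e2,tri(ray(T,e[0]),ray(S,e2[0])))
save('c1',np.hstack([cv2.resize(S['frame'][130:260,200:320],None,fx=4,fy=4,interpolation=cv2.INTER_CUBIC)[:480],cv2.resize(T['frame'][200:260,250:285],None,fx=8,fy=8,interpolation=cv2.INTER_CUBIC)]))
save('c2',S['frame']);save('c3',T['frame'])
E
```

```text
t 21.25 tcp [ 0.5183 -0.2033  0.2587] rot [ 1.8000e+02 -9.0000e-02  1.6927e+02] F [0.09 1.23 0.75] op 0.0 q [-0.01 -0.07  0.03 -0.   -1.67 -1.74]
shift cm [-3.93 23.16  0.87] turn -0.13
((317.6668701171875, 89.62835693359375), (6.5533246994018555, 7.680544853210449), 2.126538038253784) ((246.39146423339844, 163.08755493164062), (8.501448631286621, 15.76807689666748), 90.94303131103516) (array([ 0.7917164 , -0.1513712 ,  0.12526038]), np.float64(0.16360899397137257))
```

View pics/c1.png

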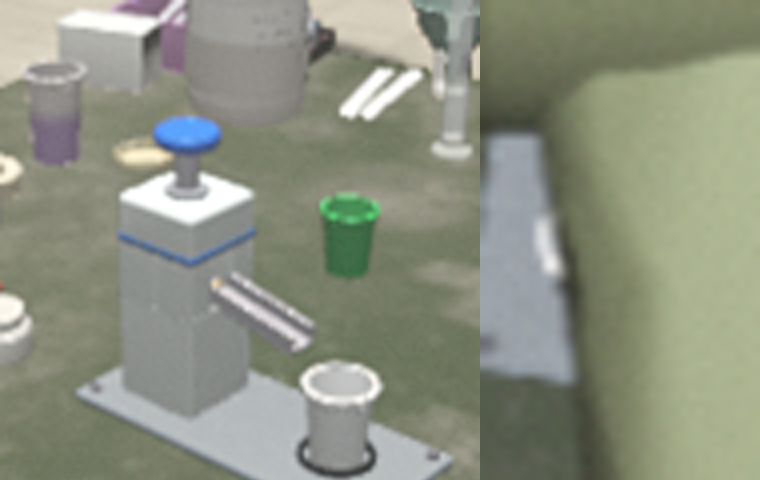

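View pics/c3.png

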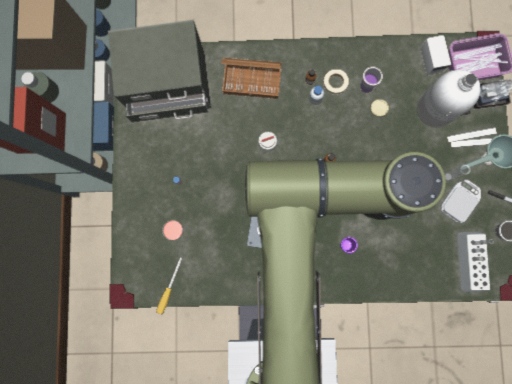

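The plunger is back up (scene (246.4,163.1), same as at the start). But the orange dot at the chute top has reappeared, so it may be the pin rather than the ball. I'll clear the top view and look inside the pot.

Emit:
carry_out:
  targets:
    - [[2,-2.5,0],-3,0]
    - [[4,-5,0],-6,0]
    - [[6,-7.5,0],-9,0]
    - [[8,-10,0],-12,0]
    - [[10,-12.5,0],-15,0]
    - [[12,-15,0],-18,0]
    - [[14,-17.5,0],-21,0]
    - [[16,-20,0],-24,0]
    - [[17,-23,0],-27,0]
    - [[17,-26,0],-30,0]
    - [[17,-28,0],-33,0]
    - [[17,-28,0],-36,0]

```text
t: 22.35
tcp_pos: [0.3001, -0.4473, 0.2583]
tool_rot: [3.14, -0.001, -2.697]
contact_force: [-0.4, 0.1, -0.8]
opening: -0.0001
```

```bash
python3 - <<'E'
from meas import *
go([.26,-.54,.25],-154)
S=get_image('scene');T=get_image('top')
m,c,s=comp(blue(T['frame']),(273,181));e,_=hull_ell(m)
m2,c2,s2=comp(blue(S['frame']),(247,163));e2,_=hull_ell(m2);print(e[0],e2[0],tri(ray(T,e[0]),ray(S,e2[0])))
save('d1',np.hstack([cv2.resize(T['frame'][165:255,240:295],None,fx=6,fy=6,interpolation=cv2.INTER_CUBIC),cv2.resize(T['frame'][215:247,250:282],None,fx=14,fy=14,interpolation=cv2.INTER_CUBIC)[:540].copy() if 0 else cv2.resize(T['frame'][215:245,252:277],(450,540),interpolation=cv2.INTER_CUBIC)]))
save('d2',np.hstack([cv2.resize(S['frame'][195:255,250:310],None,fx=6.5,fy=6.5,interpolation=cv2.INTER_CUBIC),cv2.resize(S['frame'][180:240,235:295],None,fx=6.5,fy=6.5,interpolation=cv2.INTER_CUBIC)]))
save('d3',T['frame'])
E
```

```text
t 22.35 tcp [ 0.3001 -0.4473  0.2583] rot [ 1.7989e+02 -6.0000e-02 -1.5452e+02] F [-0.42  0.07 -0.82] op -0.0001 q [-0.61 -0.12 -0.02 -0.   -1.67 -0.52]
shift cm [ 7.6  -6.65  0.82] turn -0.52
(272.01611328125, 180.42970275878906) (246.39146423339844, 163.08755493164062) (array([0.60050219, 0.01693326, 0.19203351]), np.float64(0.0001583755135754742))
```

View pics/d1.png

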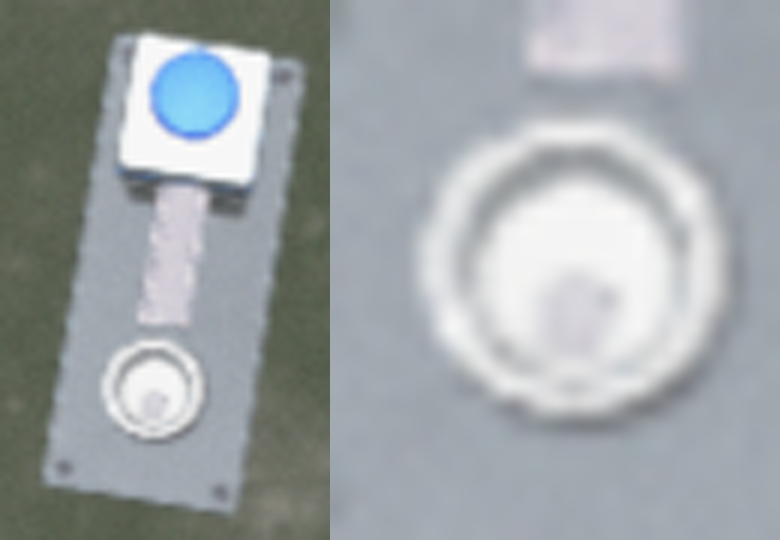

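View pics/d2.png

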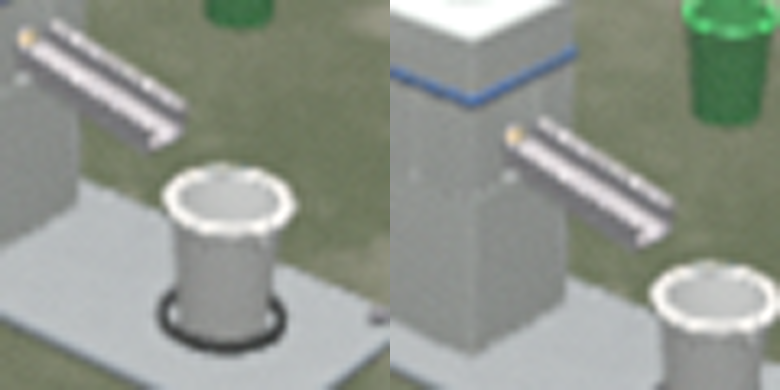

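View pics/d3.png

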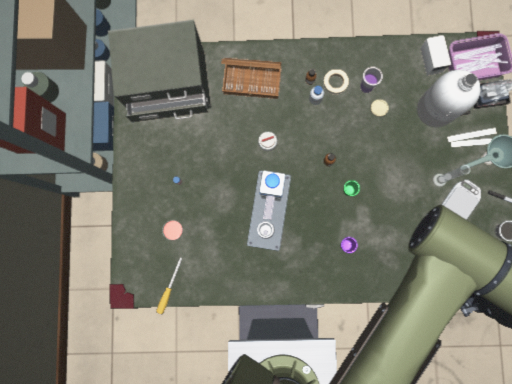

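The ball shows as a grey disc about 4 px (roughly 12–14 mm) across on the pot floor, at enlarged crop (577,312). The orange dot was the pin. The plunger is up at its starting pixels, and the vial (177,180), dish (173,230) and bottle (330,159) are unmoved.

```bash
python3 -c "
from rig import *
print(get_obs()['joint_velocities'].round(3));print(job_done())"
```

```text
[ 0.021 -0.025 -0.009 -0.    -0.002 -0.068]
the job is handed in; nothing more can be done
None
```

The job is done and handed in at about 22.5 s of the 72 s allowed. The white pot stands upright in the ring, the ball is in it, and the plunger is fully up again.

- **Pressing:** I felt the first stop about 15 mm down. The second stop's buffer began about 21 mm down, and I held the plunger there at an average of 16.7 N for over 0.6 s. No reading went above 17 N. Up to 8 N of sideways force built up at the fingertips during the hold.
- **Plunger release:** afterwards the button's position matched its starting position to within 0.3 mm.
- **Ball:** the top view shows a grey disc of about the ball's size on the pot floor. An orange dot at the chute top vanished while the plunger was down and came back on release. I took it for the pin.
- **Bystanders:** by eye, the vial, petri dish and brown bottle are at the same pixels as at the start. I didn't remeasure them.
- **Arm:** it was clear of everything, though its joints were still settling slightly (under 0.07 rad/s) when I handed in.

No final check failed.

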